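Open the touch-latch stock cupboard

ROBOT

A 6-joint arm with a two-finger parallel gripper is mounted at the origin on the work surface. World frame = base frame: x ahead of the robot, y to its left, z up, the work surface at z = 0. Lengths are in m, angles in rad, forces in N, time in s.
With the tool pointing down it reaches from about 0.3 to 0.775 m from the base axis. Payload 14.6 kg.
Tool frame: the origin (TCP) lies midway between the tips of the shut fingers; the grasp point (between the pads) lies 19 mm behind it (ctrl.hold_point_z is the distance from the TCP to the grasp point, in m); z points along the fingers, x is the direction in which the jaws open and shut, and the axes are right-handed (so a half turn about z gives the same grasp; the last joint's range is limited). The gripper opens to 94 mm and grips with 3 to 60 N. Pads are 16 mm wide; open, the fingers measure 119 mm over their backs; the gripper's body (75 mm by 177 mm) begins 78 mm behind the grasp point.
Start: joints at [-0.067, 0.3, 1.521, -0, 1.321, -0.067], TCP at [0.55, -0, 0.205] pointing down, gripper open.
Joint ranges: [-3.03, 3.03], [-0.79, 2.21], [0.23, 2.52], [-1.04, 4.18], [0, 3.07], [-2.55, 2.55]. Speed limits (rad/s): [2.22, 2.22, 2.57, 3.14, 3.14, 3.14].

INTERFACE

Orientations are given as [roll, pitch, yaw] about the fixed x, y, z axes, in that order (R = Rz(yaw) Ry(pitch) Rx(roll)).
In Python, from station import ctrl, viewer, ticket, nets gives the robot as it stands.
- The arm moves only by the tool carry_out, never from a script. Its argument "commands" is one flat list of numbers, 7 for each row, row after row: the closure, from -1 (fully open) to 1 (shut), so that 0 is half open, then the shift along the world's x, y, z in cm, then the turn, a rotation vector about the world's x, y, z in rad. In form: [gripper, tx, ty, tz, ax, ay, az, gripper, tx, ty, tz, ax, ay, az, ...]. A call has 1 to 12 rows; each row is the pose to reach, as a shift and turn from the pose measured when the call began; what a row does not reach only later rows make up. A row lasts 1/12 s, in which the tool goes at most 41.7 mm and 7.16 degrees, less where a joint would pass 70% of its speed; a pose out of reach is approached as far as the arm can. A call with a gripper value outside its range is refused whole. The fingers move at their own pace and stop on an object; "force" is the grip in N (left out, the last holds). Time passes only in rows, so rows that repeat a pose let the fingers close. It gives the time, the measured TCP pose, the force and the opening at its end, in the units of the state.
- ctrl.get_obs(): the state, without advancing time (a new reading comes with each control period).
- viewer.camera(name): name is "scene" or "side" or "wrist"; returns (picture, depth): 480x640x3 uint8, blue, green, red; 480x640 float32, m along the optical axis (not along the pixel's ray), 0 where there is no reading.
- viewer.camera_info(name): a dict with "fx", "fy", "cx", "cy" (pixels), "R" (3x3) and "t" (3): a world point X has camera coordinates R X + t. Camera axes: x right, y down, z forward; pixel columns grow to the right and rows downward; lengths in m; the calibration is good to about 2 mm. A picture is of the moment at which its call begins: read the wrist's pose just before it. camera_info takes no time and is no camera call; for the wrist camera it gives the pose at the moment of the call.
- ticket.hand_in(): hands the job in, once; it reports no verdict.
Trained networks look in the newest picture that a camera, given by its name, has taken for a name from the list of things; names that differ only in an ending like _2 or _b are one class to them, and where a whole thing is asked for, a point or a joint stands for the part that bears it (a point fixed in the world has none). Each returns a list of dicts, best first, with "confidence" (0 to 1); they miss things now and then, are a little off and sometimes report something else, mostly with a low value. They report only what shows in the picture. A call takes as long as a camera call. They do not tell look-alikes from the thing itself.
- nets.silhouettes(camera, thing): "region" (480x640 bool, what is visible of it) and "extent" ([left, top, right, bottom] in pixels, round what is visible of it).
The state is a dict: "time_s": time; "qpos": joint angles; "joint_vel": joint speeds; "tau": joint torques, N m; "ee_pos": TCP position; "eef_rot": TCP orientation; "force": force on the tool from outside, world axes, zero at the start; "moment": the same for the moment, N m; "grip_width": finger opening in m.
Only numpy, scipy, OpenCV 4.12 (cv2) and the standard library are available. Lean on these libraries where they do the work, as an engineer would, in place of code of your own. Each camera call takes 0.05 s, during which the arm holds its last target. There are 200 camera calls.

TASK

Get the wider of the two handleless doors of the bench cupboard open: first slide the one thing standing in that door's swing aside along the bench, far enough that the door will not strike it. Then press the door near its free edge until the touch catch lets go and springs it ajar, and with a fingertip behind that edge swing it wide open, about square to the cupboard front or a little beyond. Pick nothing up and tip nothing over, and leave the narrow door shut and everything else where it stands.

Things in the scene. Friction and masses are not known exactly. Their poses are not given: they have to be found in the camera images.
- cupboard: Fixed plywood bench cupboard, sizes in mm: 190 deep, 336 wide, 240 high, two flat grey handleless doors, one wide and one narrow, meeting with a 4 gap. Origin: centre of the carcass underside, on the bench. Own -x points out of the front (roughly to the robot's right), own y along its width, z up. The shut doors' outer faces lie at own x = -118. Catches and springs are inside, near the top.
- wide_door_hinge (a point): Fixed point on the wide door's vertical hinge axis (cupboard's x = -110, y = +168, the end nearer the robot), 236 above the bench; axes as the cupboard's. The wide door is 200 wide, 16 thick, from 14 to 236 above the bench; the hinge axis runs through the middle of its thickness. Shut, it reaches from the hinge 200 along the cupboard's -y and covers y = +168 to -32.
- wide_door_edge (a point): Top outer corner of the wide door's free edge, 236 above the bench, moves with the door: 200 from the hinge axis along the door, 8 out from its middle plane. Shut, it lies at the cupboard's x = -118, y = -32.
- wide_door (a joint): Wide door's angle, rad: 0 shut, grows as it swings out (clockwise from above), 1.57 square to the front, stop at 1.75. Pressed 30 to 45 mm from the free edge with 5 to 10 N it goes in: the catch lets go 3 to 4 mm in, stop at 5 to 6 mm (-0.036). Once the finger goes back, without dawdling, a spring throws it out to 0.3-0.5. From there 1 to 2 N swings it; it stays where left.
- narrow_door (a joint): Narrow door's angle, rad: 0 shut, grows as it opens. 132 wide, 16 thick, covers the cupboard's y = -36 to -168, flush with the wide door, hung at its edge next to the wide door. It has the same kind of touch catch, would spring open if pressed in, and is to stay shut.
- carton: Closed cardboard carton, 70 (own x) x 95 (own y) x 75 high, 0.3 to 0.65 kg; loose; origin at the centre of its underside. One of carton, can and tub, drawn at random, stands in the swing of the wide door; the other two stand elsewhere on the bench.
- can: Closed round metal can, 72 diameter, 80 high, upright, 0.3 to 0.7 kg; loose; origin at the centre of its underside. May be the one in the door's swing.
- tub: Black plastic tub filled with grey pipe fittings, 100 (own x) x 75 (own y) x 55 high, 0.25 to 0.6 kg; loose; origin at the centre of its underside. May be the one in the door's swing.
- tee: Loose white plastic pipe tee lying on the bench, 90 x 75 x 46 high; bystander, origin under its centre.
- elbow: Loose white plastic pipe elbow standing on the bench, 48 diameter, 90 high; bystander, origin under its foot.
- spool: Loose metal wire spool standing on the bench, 60 diameter, 40 high; bystander, origin under its centre.
- wrench: Loose steel wrench lying on the bench, about 180 long; bystander.
- coupling: Loose steel pipe coupling standing on top of the cupboard, 48 diameter, 40 high, set back from the front edge; bystander, origin under its centre.
- coupling2: Loose larger steel pipe coupling standing on top of the cupboard, 60 diameter, 45 high, set back from the front edge; bystander, origin under its centre.
There are look-alikes about, which are no part of the job. What is shaped like the can but blue or orange is not meant.

How it is judged:
On the way, in this order (a step that is already met when the one before it is completed fails the run):
1. the wide door is pressed in at its catch (value of joint wide_door below -0.01 rad), for 0.02 s.
2. the catch has let the wide door spring ajar (value of joint wide_door above 0.2 rad), for 0.1 s.
At the end, for the whole second after the job is handed in: The wide door stands still at 1.35 rad (77 degrees) or more, the narrow door is shut (under 0.03 rad), and carton, can and tub stand upright and still on the bench; the other things are within 25 mm of where they stood (value of joint wide_door above 1.35 rad and velocity of joint wide_door below 0.1 rad/s and value of joint narrow_door below 0.03 rad and distance of each of tee, elbow, spool, wrench, coupling, coupling2 from where it was at the start of the episode below 0.025 m and height (world z) of carton between -0.01 and 0.01 m and angle between each of carton, can, tub's own z axis and vertical below 0.15 rad and linear speed of each of carton, can, tub below 0.03 m/s and height (world z) of can between -0.01 and 0.01 m and height (world z) of tub between -0.01 and 0.01 m); the robot touches nothing.
It fails at once if the wide door strikes the carton, can or tub (over 1 N) (contact force between wide_door_c0 and carton above 1 N or contact force between wide_door_c0 and can above 1 N or contact force between wide_door_c0 and tub above 1 N).
It fails at once if the carton, can or tub is lifted over 15 mm or tipped over 0.4 rad (height (world z) of any of carton, can, tub above 0.015 m or angle between any of carton, can, tub's own z axis and vertical above 0.4 rad).
It fails at once if more than one of carton, can and tub is moved by over 25 mm (distance of each of carton, can from where it was at the start of the episode above 0.025 m or distance of each of can, tub from where it was at the start of the episode above 0.025 m or distance of each of carton, tub from where it was at the start of the episode above 0.025 m).
It fails at once if the narrow door is opened (value of joint narrow_door above 0.06 rad).
It fails at once if a bystander is moved by over 25 mm (distance of any of tee, elbow, spool, wrench, coupling, coupling2 from where it was at the start of the episode above 0.025 m).
It also fails if it takes over 64 s, if anything falls off the work surface, if the arm or the gripper's body presses on something with over 40 N, if the wrist force passes 120 N, or if a joint passes its speed limit or range.

## Working session

There is one attempt and no reset: what is moved stays moved. The work goes in short steps, Python scripts to look and compute and a tool call to move; the robot and the scene stay as the last step left them, time stands still between calls to the robot, and variables do not carry over. Pictures are saved under pics/ and viewed, about 8 in all and at most 12, crops included, and the job is handed in when it is done.

Besides the shell and the picture viewer there is one more tool, called after ">>>" as name(argument=value, ...), one argument or row to a line, values as JSON. carry_out: Moves the arm, as the interface text tells. Its arguments: {"type":"object","properties":{"commands":{"type":"array","items":{"type":"number"}},"force":{"type":"number"}},"required":["commands"]}

```bash
mkdir -p pics; ls
cat > h.py <<'E'
from station import ctrl, viewer, ticket, nets
import numpy as np, cv2
def pts(cam,d,mask=None):
    i=viewer.camera_info(cam); R=np.array(i["R"]);t=np.array(i["t"])
    m=d>0
    if mask is not None: m&=mask
    v,u=np.nonzero(m); z=d[v,u]
    c=np.stack([(u-i["cx"])/i["fx"]*z,(v-i["cy"])/i["fy"]*z,z],1)
    return (c-t)@R, v,u
def proj(cam,X):
    i=viewer.camera_info(cam); c=np.array(i["R"])@np.array(X)+np.array(i["t"])
    return c[0]/c[2]*i["fx"]+i["cx"], c[1]/c[2]*i["fy"]+i["cy"]
E
python3 - <<'E'
from h import *
o=ctrl.get_obs(); print(o["time_s"],o["ee_pos"],o["eef_rot"],o["grip_width"])
for c in ["scene","side"]:
    p,d=viewer.camera(c); cv2.imwrite(f"pics/{c}0.png",p)
    i=viewer.camera_info(c); print(c, -np.array(i["R"]).T@np.array(i["t"]))
    for n in ["cupboard","wide_door","narrow_door","carton","can","tub","tee","elbow","spool","wrench","coupling","coupling2"]:
        for r in nets.silhouettes(c,n)[:3]:
            if r["confidence"]<.2: continue
            X,_,_=pts(c,d,r["region"])
            if len(X)<5: continue
            a,b=np.percentile(X,[3,97],axis=0)
            print(n,round(r["confidence"],2),np.round(r["extent"]).astype(int),np.round(a,3),np.round(b,3))
print(ctrl.get_obs()["time_s"])
E
```

```text
pics
0.0 [5.49745846e-01 2.99096218e-05 2.04909821e-01] [-3.14150571e+00  1.09063412e-03  5.82941901e-06] 0.09409106758766494
scene [1.15202935 0.65148266 1.26583147]
cupboard 0.95 [308 241 460 418] [0.439 0.223 0.031] [0.763 0.439 0.244]
wide_door 0.95 [346 242 394 299] [0.439 0.199 0.22 ] [0.629 0.233 0.24 ]
narrow_door 0.78 [313 290 351 368] [0.632 0.148 0.005] [0.768 0.251 0.241]
carton 0.96 [213 193 254 240] [ 0.565 -0.35   0.005] [ 0.657 -0.279  0.08 ]
carton 0.69 [312 241 460 415] [0.442 0.223 0.034] [0.763 0.439 0.244]
can 0.96 [317 264 343 300] [0.521 0.054 0.009] [0.582 0.114 0.084]
can 0.75 [301 223 329 254] [ 0.454 -0.094  0.002] [ 0.518 -0.032  0.085]
can 0.72 [359 228 386 259] [0.331 0.043 0.007] [0.396 0.104 0.085]
tub 0.58 [386 280 410 313] [0.542 0.307 0.246] [0.597 0.36  0.288]
tub 0.54 [278 192 303 225] [ 0.39  -0.285  0.002] [ 0.493 -0.198  0.057]
tee 0.39 [313 245 465 417] [0.433 0.22  0.017] [0.763 0.439 0.244]
elbow 0.92 [234 289 262 315] [ 0.764 -0.045  0.008] [0.806 0.022 0.092]
spool 0.89 [212 254 235 280] [ 0.72  -0.216 -0.001] [ 0.776 -0.155  0.045]
wrench
[... 722 characters left out ...]
[ 0.56  -0.352  0.009] [ 0.651 -0.285  0.08 ]
can 0.8 [284 269 314 304] [ 0.446 -0.104  0.003] [ 0.51  -0.041  0.084]
can 0.79 [290 220 316 255] [0.51  0.042 0.009] [0.572 0.099 0.085]
can 0.65 [228 240 255 276] [0.324 0.032 0.004] [0.389 0.098 0.085]
tub 0.71 [277 316 325 366] [ 0.376 -0.277  0.001] [ 0.488 -0.176  0.057]
tee 0.69 [312 383 356 431] [ 0.41  -0.452  0.003] [ 0.493 -0.375  0.048]
elbow 0.79 [380 225 404 262] [ 0.757 -0.057  0.002] [0.801 0.02  0.091]
wrench 0.96 [238 397 284 461] [ 0.247 -0.477 -0.001] [ 0.301 -0.32   0.012]
coupling 0.71 [380 223 402 259] [ 0.757 -0.057  0.013] [0.796 0.016 0.091]
coupling2 0.71 [380 223 402 259] [ 0.757 -0.057  0.013] [0.796 0.016 0.091]
1.3
```

View pics/scene0.png

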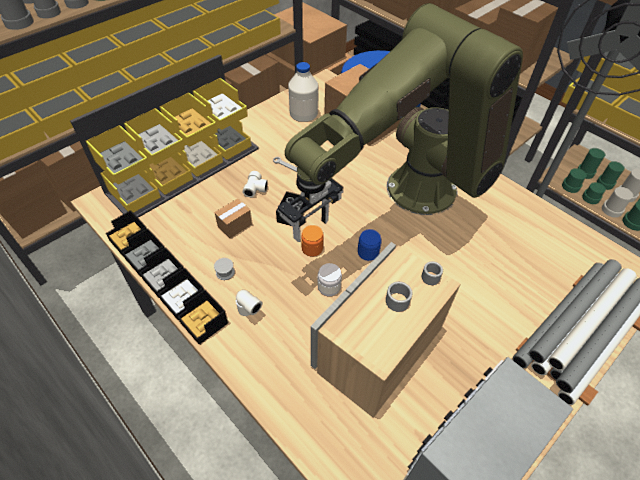

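View pics/side0.png

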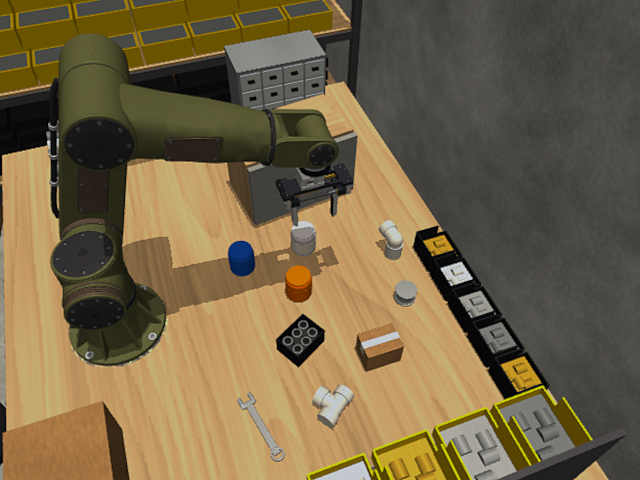

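Run:
```python
from h import *
# cupboard top rectangle: points z 0.225-0.25 region; door face fit
for c in ["scene","side"]:
    p,d=viewer.camera(c)
    X,v,u=pts(c,d)
    m=(X[:,2]>.232)&(X[:,2]<.247)&(X[:,1]>.15)&(X[:,1]<.5)&(X[:,0]>.35)&(X[:,0]<.85)
    r=cv2.minAreaRect((X[m][:,:2]*1000).astype(np.float32)); print(c,m.sum(),r,np.round(cv2.boxPoints(r)))
    m=(X[:,2]>.05)&(X[:,2]<.225)&(X[:,1]>.17)&(X[:,1]<.28)&(X[:,0]>.42)&(X[:,0]<.78)
    Y=X[m]
    if m.sum()>100:
        k=np.polyfit(Y[:,0],Y[:,1],1)
        for _ in range(5):
            e=abs(np.polyval(k,Y[:,0])-Y[:,1])<.008; k=np.polyfit(Y[e,0],Y[e,1],1)
        print("face y=",k,e.sum(), np.percentile(Y[e,0],[1,99]))
    # cans
    for n,(x,y) in dict(a=(.55,.08),b=(.485,-.067),c_=(.36,.07)).items():
        m=(np.hypot(X[:,0]-x,X[:,1]-y)<.06)&(X[:,2]>.074)&(X[:,2]<.1)
        if m.sum()>5:
            print(n,cv2.minEnclosingCircle((X[m][:,:2]*1000).astype(np.float32)),np.median(X[m][:,2]),np.median(p[v[m],u[m]],0))
```

```text
scene 9447 ((588.351806640625, 319.82501220703125), (341.1974792480469, 214.45370483398438), 6.847590446472168) [[406. 406.]
 [432. 193.]
 [771. 234.]
 [745. 447.]]
face y= [0.1111521  0.16266818] 239 [0.44548258 0.76866296]
a ((547.548095703125, 79.091796875), 37.297874450683594) 0.08026541210145262 [173. 174. 180.]
b ((481.69647216796875, -64.71484375), 36.543701171875) 0.07977449040391754 [ 65. 150. 234.]
c_ ((360.0658874511719, 70.45602416992188), 36.82219696044922) 0.07987369305687213 [142.  67.  33.]
side 1294 ((588.1246337890625, 320.5546875), (339.44757080078125, 223.7524871826172), 6.623009204864502) [[407. 412.]
 [432. 190.]
 [770. 229.]
 [744. 451.]]
face y= [0.12101097 0.14315031] 2068 [0.43264855 0.76496786]
a ((545.1526489257812, 76.25028228759766), 35.564239501953125) 0.08100047658234026 [130. 134. 141.]
b ((480.57366943359375, -68.62956237792969), 34.87116622924805) 0.08055243608241007 [  0. 112. 201.]
c_ ((359.0177307128906, 65.9322738647461), 36.87909698486328) 0.08034795595899206 [116.  50.  10.]
```

The scene picture shows the silver can at (329,279) in front of the wide door. The orange can (312,240) and blue can (369,244) are look-alikes and out of the swing. I put the hinge at about (433,203) mm, the cupboard turned 0.118 rad and the can at about (546,78) mm. I'll cradle the can from behind with half-open fingers and push it outward.

>>> carry_out(
  commands=[0,-0.5,3,0,0,0,0.1,0,-1.2,6,0,0,0,0.2,0,-1.8,9,0,0,0,0.3,0,-2.4,11.8,0,0,0,0.4,0,-2.4,11.8,0,0,0,0.467,0,-2.4,11.8,-3,0,0,0.467,0,-2.4,11.8,-6,0,0,0.467,0,-2.4,11.8,-9,0,0,0.467,0,-2.4,11.8,-9,0,0,0.467],
)

```text
time_s: 2.15
ee_pos: [0.5234, 0.1177, 0.1104]
eef_rot: [-3.139, 0.008, 0.467]
force: [0.1, 0.7, -0.8]
grip_width: 0.0469
```

Run:
```python
from h import *
o=ctrl.get_obs(); print(o["ee_pos"],o["eef_rot"],o["grip_width"],o["force"])
p,d=viewer.camera("scene"); q,_=viewer.camera("wrist")
cv2.imwrite("pics/s1.png",np.hstack([cv2.resize(p[150:390,240:480],(400,400)),cv2.resize(q,(400,300))[:] if 0 else cv2.copyMakeBorder(cv2.resize(q,(400,300)),0,100,0,0,0)]))
```

```text
[0.52344929 0.11767018 0.11042339] [-3.1391371   0.00759761  0.46707412] 0.046939810419995225 [ 0.14618441  0.69717189 -0.80878846]
```

View pics/s1.png

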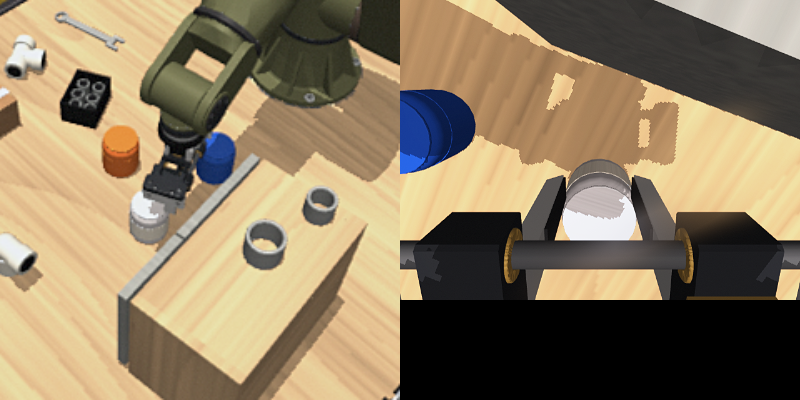

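Run:
```python
from h import *
i=viewer.camera_info("wrist");print(-np.array(i["R"]).T@np.array(i["t"]),np.array(i["R"])[2])
p,d=viewer.camera("wrist")
for X in [(.5234,.1177,.11),(.5234,.1177,0),(.546,.078,.08),(.36,.068,.08)]: print(np.round(proj("wrist",X)))
X,v,u=pts("wrist",d)
for lo,hi in((.076,.086),):
  m=(X[:,2]>lo)&(X[:,2]<hi)&(np.hypot(X[:,0]-.54,X[:,1]-.08)<.08)
  print(m.sum(),cv2.minEnclosingCircle((X[m][:,:2]*1000).astype(np.float32)))
```

```text
[0.49301783 0.18246452 0.29498167] [ 0.11309332 -0.22439855 -0.9679128 ]
[312. 291.]
[313. 235.]
[317. 348.]
[-15. 217.]
8768 ((545.9423828125, 77.47002410888672), 32.947608947753906)
```

>>> carry_out(
  commands=[0,0.1,-0.1,-3,0,0,0,0,0.2,-0.2,-6,0,0,0,0,0.2,-0.2,-8,0,0,0,0,0.2,-0.2,-8.5,0,0,0],
)

```text
time_s: 2.63
ee_pos: [0.5284, 0.1159, 0.0311]
eef_rot: [-3.142, -0.0, 0.467]
force: [-0.9, -0.6, 0.5]
grip_width: 0.0469
```

>>> carry_out(
  commands=[0,0.4,-0.8,-0.5,0,0,0,0,0.9,-1.8,-0.5,0,0,0,0,1.4,-2.8,-0.5,0,0,0,0,2.0,-4.0,-0.5,0,0,0,0,2.6,-5.2,-0.5,0,0,0,0,3.2,-6.4,-0.5,0,0,0,0,3.8,-7.6,-0.5,0,0,0,0,4.4,-8.8,-0.5,0,0,0,0,5.0,-10.0,-0.5,0,0,0,0,5.5,-11.0,-0.5,0,0,0,0,5.9,-11.8,-0.5,0,0,0,0,6.1,-12.1,-0.5,0,0,0],
)

```text
time_s: 3.63
ee_pos: [0.5902, -0.0067, 0.0266]
eef_rot: [3.141, -0.001, 0.466]
force: [-5.6, 5.6, 5.8]
grip_width: 0.0472
```

Run:
```python
from h import *
p,d=viewer.camera("scene"); X,v,u=pts("scene",d)
m=(X[:,2]>.074)&(X[:,2]<.086)&(np.hypot(X[:,0]-.604,X[:,1]+.04)<.07)
print(m.sum(),cv2.minEnclosingCircle((X[m][:,:2]*1000).astype(np.float32)))
q,d=viewer.camera("wrist"); X,v,u=pts("wrist",d)
m=(X[:,2]>.074)&(X[:,2]<.086)&(np.hypot(X[:,0]-.604,X[:,1]+.04)<.07)
print(m.sum(),cv2.minEnclosingCircle((X[m][:,:2]*1000).astype(np.float32)))
cv2.imwrite("pics/s2.png",p[150:390,200:500])
```

```text
39 ((600.267578125, -36.204097747802734), 37.883365631103516)
12429 ((596.9552612304688, -21.09309959411621), 43.6401481628418)
```

View pics/s2.png

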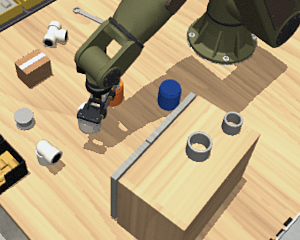

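>>> carry_out(
  commands=[0,-0.7,1.4,0,0,0,0,0,-1.4,2.8,0.5,0,0,0,0,-1.4,2.8,4,0,0,0,0,-1.4,2.8,8,0,0,0,1,-1.4,2.8,12,0,0,-0.1,1,-1,5,15,0,0,-0.2,1,-0.4,8.5,16.4,0,0,-0.3,1,0.4,12,16.4,0,0,-0.349,1,0.9,15,16.4,0,0,-0.349,1,1.2,17.2,16.4,0,0,-0.349,1,1.2,17.2,16.4,0,0,-0.349,1,1.2,17.2,16.4,0,0,-0.349],
  force=20,
)

```text
time_s: 4.73
ee_pos: [0.601, 0.1676, 0.1905]
eef_rot: [3.141, -0.0, 0.12]
force: [-0.9, -0.3, 0.1]
grip_width: 0.0012
```

Run:
```python
from h import *
p,d=viewer.camera("scene"); X,v,u=pts("scene",d)
m=(X[:,2]>.074)&(X[:,2]<.086)&(np.hypot(X[:,0]-.604,X[:,1]+.04)<.07)
print(m.sum(),cv2.minEnclosingCircle((X[m][:,:2]*1000).astype(np.float32)))
print(np.round(proj("scene",(.6326,.218,.236))),np.round(proj("scene",(.434,.1946,.236))))
q,d=viewer.camera("side"); X,v,u=pts("side",d)
# gap between the doors (dark line) along face
m=(X[:,2]>.05)&(X[:,2]<.22)&(X[:,1]>.17)&(X[:,1]<.26)&(X[:,0]>.42)&(X[:,0]<.78)
print(m.sum())
print(np.round(proj("side",(.6326,.218,.236))),np.round(proj("side",(.6326,.218,.014))))
cv2.imwrite("pics/s3.png",np.hstack([cv2.resize(p[200:350,290:440],(400,400),interpolation=2),cv2.resize(q[100:250,230:380],(400,400),interpolation=2)]))
```

```text
313 ((606.8202514648438, -37.353309631347656), 35.00107192993164)
[346. 289.] [391. 241.]
4298
[315. 150.] [315. 204.]
```

View pics/s3.png

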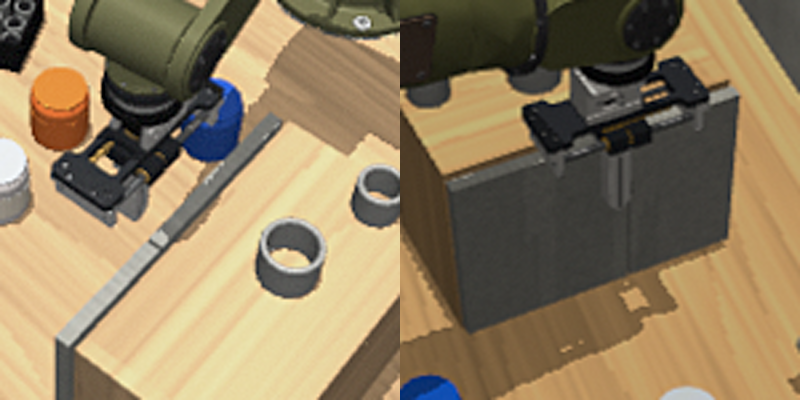

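>>> carry_out(
  commands=[1,-0.1,1,0,0,0,0,1,-0.2,2,0,0,0,0,1,-0.4,3,0,0,0,0,1,-0.4,3.3,0,0,0,0,1,-0.4,3.5,0,0,0,0,1,-0.4,3.5,0,0,0,0],
)

```text
time_s: 5.33
ee_pos: [0.5974, 0.2011, 0.1905]
eef_rot: [3.14, -0.001, 0.118]
force: [-0.4, 0.5, -0.6]
grip_width: 0.0004
```

>>> carry_out(
  commands=[1,0,0.3,0,0,0,0,1,0,0.5,0,0,0,0,1,0,0.6,0,0,0,0],
)

```text
time_s: 5.58
ee_pos: [0.5974, 0.2062, 0.1905]
eef_rot: [3.139, 0.0, 0.117]
force: [-2.3, -7.7, 0.9]
grip_width: 0.0004
```

>>> carry_out(
  commands=[1,0,0.2,0,0,0,0,1,0,0.35,0,0,0,0],
)

```text
time_s: 5.75
ee_pos: [0.5972, 0.2084, 0.1905]
eef_rot: [3.137, 0.002, 0.116]
force: [-5.3, -10.1, 2.8]
grip_width: 0.0004
```

>>> carry_out(
  commands=[1,0,0.3,0,0,0,0,1,0,0.45,0,0,0,0,1,0.2,-2,0,0,0,0,1,0.6,-6,0,0,0,0,1,1,-10,0,0,0,0,1,1.5,-13.5,0,0,0,0,1,1.5,-13.5,0,0,0,0,1,1.5,-13.5,0,0,0,0],
)

```text
time_s: 6.42
ee_pos: [0.6124, 0.0717, 0.1905]
eef_rot: [3.137, 0.002, 0.113]
force: [-0.2, 0.1, -0.8]
grip_width: 0.0003
```

```bash
cat > door.py <<'E'
from h import *
p,d=viewer.camera("scene"); X,v,u=pts("scene",d)
m=(X[:,2]>.228)&(X[:,2]<.2375)&(X[:,1]<.2)&(np.hypot(X[:,0]-.433,X[:,1]-.203)<.215)&(np.hypot(X[:,0]-.433,X[:,1]-.203)>.04)
k=(p.max(2)<190)&0 if 0 else None
Y=X[m][:,:2]-[.433,.203]; print(len(Y))
a=np.arctan2(Y[:,1],Y[:,0]); print("door angle est",.118-np.percentile(a,[5,25,50,75,95]),"rmax",np.hypot(*Y.T).max())
q,_=viewer.camera("side")
import sys
cv2.imwrite(sys.argv[1],np.hstack([cv2.resize(p[180:360,260:440],(400,400),interpolation=2),cv2.resize(q[100:280,220:400],(400,400),interpolation=2)]))
E
python3 door.py pics/s4.png
```

```text
315
door angle est [0.48611257 0.41439807 0.3710814  0.3333704  0.27637566] rmax 0.21475363450131918
```

View pics/s4.png

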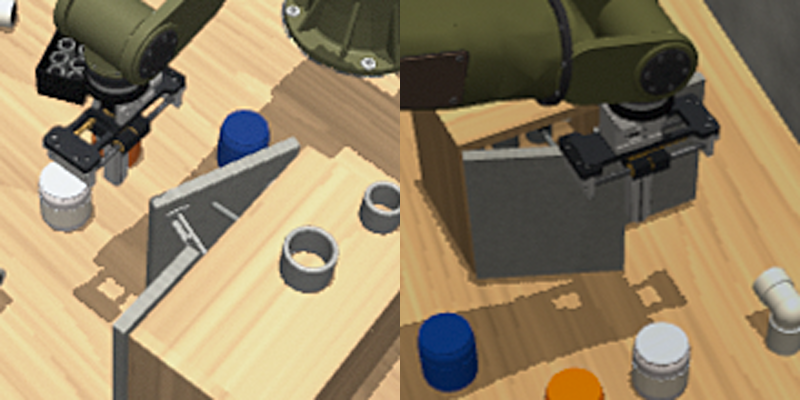

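>>> carry_out(
  commands=[1,0,0,4,0,0,-0.1,1,0,0,8,0,0,-0.2,1,0.3,4,8,0,0,-0.3,1,0.7,7.5,8,0,0,-0.375,1,1.1,10.7,8,0,0,-0.375,1,1.1,10.7,8,0,0,-0.375,1,1.1,10.7,5,0,0,-0.375,1,1.1,10.7,2,0,0,-0.375,1,1.1,10.7,0.5,0,0,-0.375,1,1.1,10.7,0.5,0,0,-0.375],
)

```text
time_s: 7.35
ee_pos: [0.6214, 0.1819, 0.1914]
eef_rot: [3.134, 0.007, -0.257]
force: [1.0, -0.6, -1.2]
grip_width: 0.0003
```

```bash
python3 door.py pics/s5.png
python3 - <<'E'
import numpy as np
# TCP path: r=.19 along door, 16+ mm behind midplane
for f in np.arange(.4,1.75,.1):
    a=.118-f; print(round(f,2),np.round(np.array([.433,.203])+.188*np.array([np.cos(a),np.sin(a)])+.017*np.array([-np.sin(a),np.cos(a)]),3),round(a,3))
E
```

```text
81
door angle est [0.45009036 0.35846558 0.32310513 0.21681177 0.17014472] rmax 0.2038235871935356
0.4 [0.618 0.167] -0.282
0.5 [0.614 0.149] -0.382
0.6 [0.607 0.131] -0.482
0.7 [0.599 0.114] -0.582
0.8 [0.59  0.098] -0.682
0.9 [0.578 0.083] -0.782
1.0 [0.566 0.069] -0.882
1.1 [0.552 0.056] -0.982
1.2 [0.536 0.045] -1.082
1.3 [0.52  0.035] -1.182
1.4 [0.503 0.028] -1.282
1.5 [0.485 0.022] -1.382
1.6 [0.467 0.017] -1.482
1.7 [0.448 0.015] -1.582
```

View pics/s5.png

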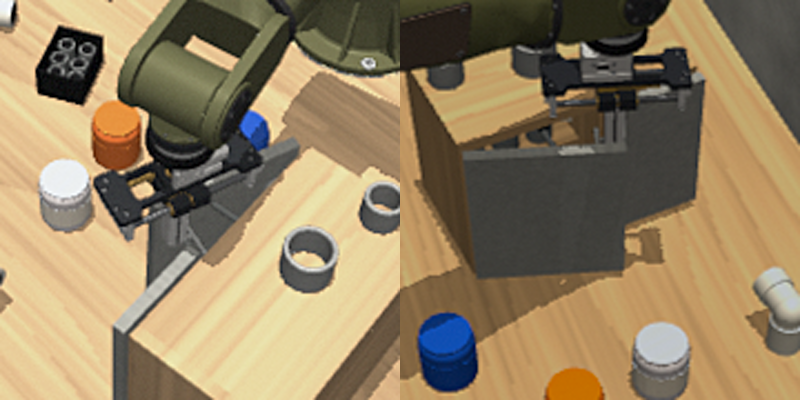

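>>> carry_out(
  commands=[1,0,-0.8,0,0,0,0,1,-0.3,-1.6,0,0,0,-0.025,1,-0.5,-2.4,0,0,0,-0.07,1,-0.7,-3.3,0,0,0,-0.125,1,-1.4,-5.1,0,0,0,-0.225,1,-2.2,-6.8,0,0,0,-0.325,1,-3.1,-8.4,0,0,0,-0.425,1,-4.3,-9.9,0,0,0,-0.525,1,-5.5,-11.3,0,0,0,-0.625,1,-6.9,-12.6,0,0,0,-0.725,1,-6.9,-12.6,0,0,0,-0.725],
)

```text
time_s: 8.37
ee_pos: [0.5528, 0.0535, 0.1976]
eef_rot: [3.138, 0.001, -0.991]
force: [1.5, 0.0, 0.1]
grip_width: 0.0006
```

>>> carry_out(
  commands=[1,-0.8,-0.4,0,0,0,-0.05,1,-1.7,-0.9,0,0,0,-0.1,1,-3.3,-1.9,0,0,0,-0.2,1,-5,-2.6,0,0,0,-0.3,1,-6.8,-3.2,0,0,0,-0.4,1,-7.7,-3.5,0,0,0,-0.45,1,-8.6,-3.7,0,0,0,-0.49,1,-9.1,-3.8,0,0,0,-0.51,1,-9.1,-3.8,0,0,0,-0.51],
)

```text
time_s: 9.12
ee_pos: [0.4617, 0.0153, 0.1984]
eef_rot: [3.14, 0.0, -1.501]
force: [-0.2, -0.1, 0.1]
grip_width: 0.0002
```

```bash
python3 door.py pics/s6.png
```

```text
231
door angle est [1.72146493 1.64071075 1.58399155 1.54352956 1.47695783] rmax 0.20363649803896017
```

View pics/s6.png

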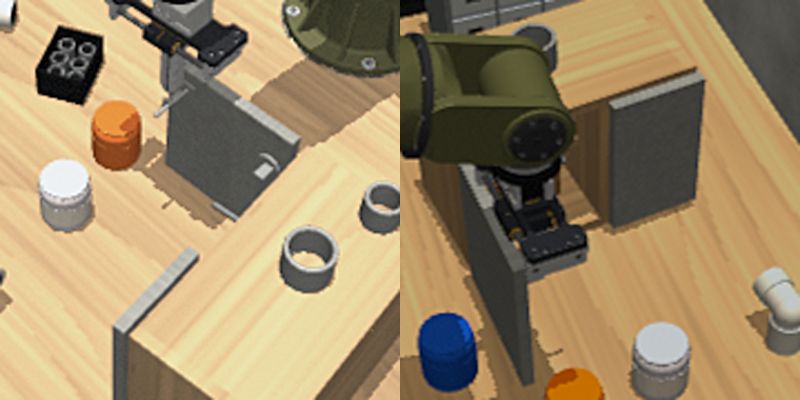

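>>> carry_out(
  commands=[1,1,-0.2,0,0,0,0,1,3,-1,0,0,0,0,1,5,-2.5,0,0,0,0,1,6,-3,3,0,0,0,1,7,-4,7,0,0,0,1,9,-6,10,0,0,0,1,11,-9,12,0,0,0,1,11,-9,12,0,0,0,1,11,-9,12,0,0,0],
)

```text
time_s: 9.97
ee_pos: [0.5733, -0.0755, 0.318]
eef_rot: [3.14, 0.0, -1.5]
force: [-0.7, -0.0, -0.4]
grip_width: 0.0005
```

```bash
python3 door.py pics/s7.png
python3 - <<'E'
from h import *
for c in ["scene","side"]:
    p,d=viewer.camera(c)
    for n in ["carton","can","tub","tee","elbow","spool","wrench","coupling"]:
        for r in nets.silhouettes(c,n)[:3]:
            if r["confidence"]<.4: continue
            X,_,_=pts(c,d,r["region"])
            a,b=np.percentile(X,[3,97],axis=0)
            print(c,n,round(r["confidence"],2),np.round(a,3),np.round(b,3))
    X,_,_=pts(c,d)
    m=(X[:,2]>.05)&(X[:,2]<.225)&(X[:,1]>.19)&(X[:,1]<.26)&(X[:,0]>.65)&(X[:,0]<.76)
    if m.sum()>50: print("narrow face",np.polyfit(X[m,0],X[m,1],1),m.sum())
o=ctrl.get_obs();print(o["time_s"],o["ee_pos"],o["force"],np.abs(o["joint_vel"]).max())
E
```

```text
263
door angle est [1.71217605 1.66083961 1.60979274 1.57019575 1.49408287] rmax 0.20105659457653974
scene carton 0.68 [ 0.564 -0.35   0.002] [ 0.657 -0.279  0.08 ]
scene can 0.57 [ 0.58  -0.063  0.012] [ 0.642 -0.002  0.084]
scene can 0.56 [ 0.458 -0.094  0.009] [ 0.517 -0.032  0.085]
scene tub 0.87 [ 0.379 -0.272  0.002] [ 0.49  -0.173  0.057]
scene tee 0.88 [ 0.41  -0.444  0.008] [ 0.499 -0.366  0.048]
scene elbow 0.65 [ 0.762 -0.043  0.008] [0.806 0.022 0.092]
scene spool 0.77 [ 0.726 -0.207  0.002] [ 0.776 -0.155  0.045]
scene coupling 0.96 [0.432 0.323 0.242] [0.476 0.366 0.283]
scene coupling 0.84 [0.542 0.307 0.241] [0.597 0.36  0.287]
narrow face [0.12085579 0.15730665] 54
side carton 0.89 [ 0.56  -0.352  0.006] [ 0.652 -0.284  0.08 ]
side can 0.7 [ 0.446 -0.104  0.009] [ 0.51  -0.042  0.085]
side can 0.65 [ 0.57  -0.074  0.009] [ 0.632 -0.013  0.085]
side can 0.64 [0.324 0.032 0.009] [0.388 0.092 0.084]
side tub 0.64 [ 0.377 -0.277  0.004] [ 0.484 -0.179  0.057]
side tee 0.65 [ 0.411 -0.452  0.015] [ 0.493 -0.376  0.049]
side elbow 0.55 [ 0.757 -0.057  0.001] [0.801 0.022 0.091]
side spool 0.55 [ 0.72  -0.209 -0.   ] [ 0.772 -0.155  0.045]
side wrench 0.72 [ 0.245 -0.48   0.   ] [ 0.302 -0.316  0.012]
narrow face [0.11726222 0.14599305] 132
10.9667 [ 0.57228242 -0.07449941  0.31803601] [-0.26474565 -0.46168718  0.12222343] 0.0007160084116377563
```

View pics/s7.png

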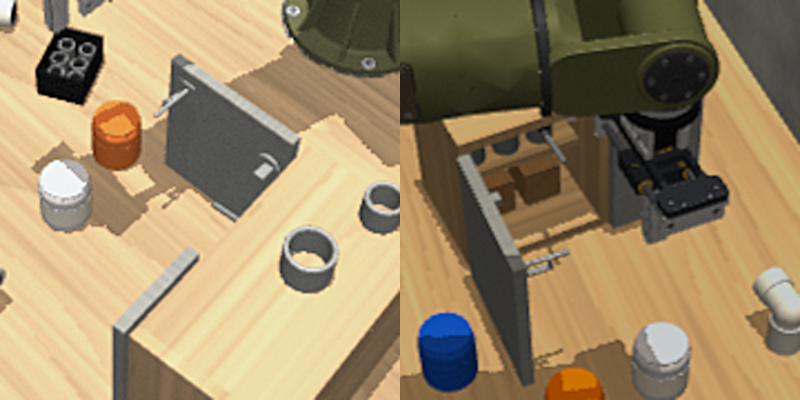

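The picture shows the door standing square to the cupboard, the narrow door flush, everything else in place and the arm clear. I'm handing it in.

```bash
python3 -c "
from station import ticket; print(ticket.hand_in())"
```

```text
the job is handed in; nothing more can be done
None
```

The wide door is open, and I handed the job in at about 11 s on the robot's clock. No verdict was reported.

- **Clearing the swing:** The silver can was the one thing in the way. I slid it about 130 mm outward, to about (0.606, -0.038), which is roughly 295 mm from the hinge and outside the 200 mm swing.
- **Opening the door:** I pressed it about 37 mm from its free edge. The force read about 10 N just before the last 2 to 3 mm of the press. The door sprang to about 0.38 rad when I pulled back, and I swung it open with a closed fingertip behind the edge.
- **Last checks:**
  - The door stood at about 1.6 rad.
  - The narrow door was flush with the cupboard front.
  - The can was upright.
  - The carton, tub, tee, elbow, spool, wrench and couplings read within about 10 mm of where they started, which is the cameras' noise.
  - The arm was clear and still.

I had no direct reading of either door's angle. They come from depth images, where single points scattered by about ±0.1 rad around the wide door's angle. The scene and side cameras also differed by up to about 10 mm on the can and the narrow door.

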